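# Load a culture dish into the dish imager and latch it under the camera

### The arm

A 6-joint arm with a two-finger parallel gripper is mounted at the origin on a cart in front of the work surface, level with it; the furniture and walls round the work are solid. World frame = base frame: x ahead of the robot, y to its left, z up, the work surface at z = 0. Lengths are in m, angles in rad, forces in N, time in s.
With the tool pointing down it reaches from about 0.325 to 0.925 m from the base axis. Payload 3.1 kg.
Tool frame: the origin (TCP) lies at the centre of the arm's flange, where the gripper is bolted on; the fingertips stand 173 mm ahead of it and the grasp point (between the pads) lies 155 mm ahead of it (env.tip_reach is the distance from the TCP to the fingertips, in m); z points along the fingers, y is the line along which they close (so a half turn about z gives the same grasp; the last joint's range is limited). The gripper opens to 85 mm and grips with 20 to 120 N. Pads are 22 mm wide; open, the fingers measure 114 mm over their backs; the gripper's body (76 mm by 85 mm) begins 54 mm behind the grasp point. The pads swing forward as they close: fully open they stand 13 mm farther back than shut.
Start: joints at [-1.426, 0.217, 1.613, -0, 1.311, -0.112], TCP at [0.159, -0.605, 0.405] pointing down, gripper open.
Joint ranges: [-2.75, 2.75], [-0.78, 2.1], [0.31, 2.55], [-1.13, 4.27], [0.13, 2.63], [-2.58, 2.58]. Speed limits (rad/s): [2.79, 2.79, 3.14, 3.14, 3.14, 3.14].

### API

Orientations are given as a unit quaternion [w, x, y, z].
In Python, from rig import observe, cams, ticket, env gives the robot as it stands. The module is installed in compiled form; this text tells all that it offers.
- The arm moves only by the tool apply_moves, never from a script. Its argument "motion" is a list of rows, each an object with "translation": the shift along the tool's x, y, z in m, a list of three; "spin": the turn about the tool's z in rad. In form: [{"translation": [x, y, z], "spin": spin}, ...]. A call has 1 to 5 rows; each row shifts and turns the commanded pose from where the row before left it, along the tool's axes as they then stand; what a row does not reach is not made up. A row lasts 1/12 s, in which the tool goes at most 41.7 mm and 7.16 degrees, less where a joint would pass 70% of its speed; a pose out of reach is approached as far as the arm can. A call is refused whole if a number of a shift passes 0.0417 or a number of a turn 0.125, either way. A call with a gripper value outside its range is refused whole. "jaw" is the finger opening in m, from 0 to 0.0854, set as the call begins (left out, the last holds). The fingers move at their own pace and stop on an object; "newtons" is the grip in N (left out, the last holds). Time passes only in rows, so rows that do not move let the fingers close. It gives the time, the measured TCP pose, the force, the opening and the grip force at its end, in the units of the state.
- observe(): the state, without advancing time (a new reading comes with each control period).
- cams.read_camera(name): name is "scene" or "top" or "wrist"; returns a dict with "pixels" (420x560x3 uint8, red, green, blue), "depth" (420x560 float32, m along the optical axis (not along the pixel's ray), 0 where there is no reading), "mtx" (3x3 intrinsics, pixels), "R" (3x3) and "t" (3): a world point X has camera coordinates R X + t; the wrist camera has in their place "hand_eye" (4x4, takes a point from camera to tool coordinates, whose origin is the TCP and whose axes are the flange's). Camera axes: x right, y down, z forward; pixel columns grow to the right and rows downward; lengths in m; the calibration is good to about 2 mm. The wrist camera is an equidistant fisheye: a pixel r from the principal point sees the ray r / f radians off the axis. A picture is of the moment at which its call begins: read the wrist's pose just before it.
- ticket.job_done(): hands the job in; it is judged then, once.
The state is a dict: "clock": time; "joints": joint angles; "joint_vel": joint speeds; "tau": joint torques, N m; "ee_pos": TCP position; "eef_rot": TCP orientation; "contact_force": force on the tool from outside, world axes, zero at the start; "torque": the same for the moment, N m; "finger_gap": opening from 0.0 (shut) to 1.0 (fully open); "grip_force": force on a finger pad.
Only numpy, scipy, OpenCV 4.12 (cv2) and the standard library are available. Lean on these libraries where they do the work, as an engineer would, in place of code of your own. Each camera call takes 0.05 s, during which the arm holds its last target. There are 200 camera calls.

### The job

The culture in the petri dish is to be photographed in the small imager on the desk. Set the dish down level in the four-pin nest of the imager's carriage, leaving the carriage locked in its outer loading hole while you do so; then pull the spring plunger's knob up, slide the carriage all the way into the hood to its end stop, past the middle hole, and let the plunger go so that it drops fully into the last hole and locks the carriage there with the dish still sitting in its nest. Keep the dish upright throughout and do not shove or knock over the other things on the desk.

Things in the scene. Friction and masses are not known exactly. Their poses are not given: they have to be found in the camera images.
- dish: the petri dish: a closed round dish of clear plastic, 60 mm across and 16 mm high, pale brown inside, about 35 g. Origin at the centre of its underside. Starts flat on the desk, to the right of the imager; a pale blue glove box, 75 mm high, stands at least 75 mm from its centre, beyond and to the right
- dish_center (a point): the centre of the petri dish, half-way up (8 mm above its underside); z is the dish's axis. The top 12 mm are the lid, 60 mm across; below it the wall is 57 mm across. Grasp it across the rim from above, the fingertips down to about 2 mm over what it stands on
- nest (a point): centre of the nest plate's upper face (84 x 84 mm, 59 mm above the desk), where the dish's underside shall rest; moves with the carriage. y: direction of sliding into the hood; z up; x across the rail. Four round-topped steel pins, 8 mm thick, 10 mm high, at x, y = +-25.6 mm, leave the dish 2 mm of play; the 43 mm gaps between them face +-x and +-y: hold the dish there, best at +-x
- knob (a point): centre of the plunger's knob: upright black ribbed cylinder, 25 mm across, 30 mm high, on a slimmer steel barrel, 150 mm behind (-y of) the nest centre on the same carriage; 84 mm above the desk when the pin is in a hole, and rises with the plunger. The saddle's top is 31 mm below this point, the nut under the barrel 26 mm. Axes as those of the nest
- hood_mouth (a point): middle of the hood's open mouth, 59 mm above the desk, 82 mm ahead (+y) of the nest centre at the loading hole. The hood is a grey box, 132 mm long from here along +y, 124 mm wide, 134 mm high, with an amber window towards the robot and a camera on top (190 mm in all). With the carriage home the knob stands 82 mm before the mouth. Axes as those of the nest
- baffle (a point): middle of the carriage's upright grey baffle plate (104 mm wide, 46 mm high, 5 mm thick, top 92 mm above the desk), 65 mm behind (-y of) the nest centre and 85 mm ahead of the knob; it closes the hood's mouth when the carriage is home. Axes as those of the nest
- imager: the imager's fixed part: base plate, hood, and a square steel rail (26 x 26 mm, top 42 mm above the desk) with three 12 mm holes in its top. Does not move. Origin on the desk, below the nest centre as it is when the carriage stands at the loading hole; y is the direction into the hood
- carriage (a joint): how far the carriage has slid into the hood, in m: 0 = outer hole (loading; it starts here, locked by the plunger), 0.060 = middle hole (half-way parking), 0.150 = last hole, dish under the camera. A hidden end stop at 0.151 leaves the pin over the last hole. Stiff: some 4 N to start it, up to 6 N when moved at 0.1 m/s; no spring. The pin has 1.5 mm of play in a hole
- plunger (a joint): how far the plunger is pulled up, in m: 0 = pin fully down in a hole, 0.008 = its round nose level with the rail's top (and where it rests between holes), 0.016 = as far as it goes. A spring pushes it down with 4.5 N at 0, 9.3 N at 0.016; it does not stay up by itself. Let go between holes, it rides on the rail and drops into the next hole it meets
- lens_cleaner: bystander: pale blue bottle with a dark blue cap, 38 mm across, 114 mm high, stands left of the hood; origin at the centre of its underside
- dust_blower: bystander: dark grey rubber bulb with an upright nozzle, 52 mm across, 115 mm high; origin at the centre of its underside
- lab_timer: bystander: white timer with three keys, 62 x 66 x 20 mm; origin at the centre of its underside
- micrometer_case: bystander: flat black case, 44 x 92 x 14 mm; origin at the centre of its underside
- slide_mailer: bystander: flat white slide mailer, 33 x 84 x 10 mm; origin at the centre of its underside
- tweezers: bystander: steel tweezers lying flat, 17 x 116 x 8 mm; origin at the centre of its underside
- objective_can: bystander: canister, white below and black above, 34 mm across, 66 mm high; origin at the centre of its underside
Things that resemble listed ones, but are neither listed nor needed, are in the scene too. Leave any green or turquoise look-alike of the dish alone.

How it is judged:
On the way, in this order (a step that is already met when the one before it is completed fails the run):
1. the dish sits level in the nest, let go, while the carriage is still locked at the loading hole (horizontal distance between dish_center and nest below 0.0045 m and z of dish_center in the frame of nest between 0.005 and 0.0105 m and angle between dish_center's own z axis and vertical below 0.06 rad and contact force between the fingers and dish below 0.1 N and value of joint carriage below 0.005 m and value of joint plunger below 0.002 m), for 0.2 s.
2. the plunger is pulled up clear of the rail with the dish in the nest (horizontal distance between dish_center and nest below 0.0045 m and z of dish_center in the frame of nest between 0.005 and 0.0105 m and angle between dish_center's own z axis and vertical below 0.06 rad and value of joint plunger above 0.0085 m), for 0.05 s.
At the end, for the whole second after the job is handed in: The carriage is home in the hood (0.147 m or more from the loading hole), the plunger is fully down in the last hole (within 2 mm) and let go, and the dish sits level in the nest (centre within 4.5 mm of the nest's centre, resting on the plate, tilted less than 0.06 rad), all at rest (value of joint carriage above 0.147 m and value of joint plunger below 0.002 m and velocity of joint each of carriage, plunger below 0.005 m/s and contact force between the fingers and dish below 0.1 N and contact force between the fingers and plunger below 0.1 N and linear speed of dish below 0.02 m/s and horizontal distance between dish_center and nest below 0.0045 m and z of dish_center in the frame of nest between 0.005 and 0.0105 m and angle between dish_center's own z axis and vertical below 0.06 rad); the robot touches nothing.
It fails at once if another thing on the desk is shoved more than 40 mm or knocked over (distance of any of lens_cleaner, dust_blower, lab_timer, micrometer_case, slide_mailer, tweezers, objective_can from where it was at the start of the episode above 0.04 m or angle between any of lens_cleaner, dust_blower, objective_can's own z axis and vertical above 0.7 rad).
It fails at once if the dish is tipped by more than 0.5 rad (angle between dish_center's own z axis and vertical above 0.5 rad).
It also fails if it takes over 54 s, if anything falls off the work surface, if the arm or the gripper's body presses on something with over 40 N, if the wrist force passes 120 N, or if a joint passes its speed limit or range.

## Working session

There is one attempt and no reset: what is moved stays moved. The work goes in short steps, Python scripts to look and compute and a tool call to move; the robot and the scene stay as the last step left them, time stands still between calls to the robot, and variables do not carry over. Pictures are saved under pics/ and viewed, at most 13 in all, crops included, and the job is handed in when it is done.

Besides the shell and the picture viewer there is one more tool, called after "Call:" as name(argument=value, ...) on one line, values as JSON. apply_moves: Moves the arm, as the interface text tells. Its arguments: {"type":"object","properties":{"motion":{"type":"array"},"jaw":{"type":"number"},"newtons":{"type":"number"}},"required":["motion"]}

```bash
mkdir -p pics
cat > h.py <<'E'
import numpy as np, cv2
from rig import observe, cams, ticket, env
def grab(n):
    s=observe(); c=cams.read_camera(n); np.savez(n+'.npz',**c,pos=s['ee_pos'],rot=s['eef_rot']); return c
def pt(c,u,v,z=None):
    K=c['mtx']; r=np.array([(u-K[0,2])/K[0,0],(v-K[1,2])/K[1,1],1.])
    R,t=c['R'],c['t']; o=-R.T@t; d=R.T@r
    if z is None:
        return o+d*float(c['depth'][int(v),int(u)])
    return o+d*(z-o[2])/d[2]
E
python3 - <<'E'
from h import *
a=grab('scene');b=grab('top')
for n,c in (('scene',a),('top',b)):
    cv2.imwrite(f'pics/{n}0.png',cv2.resize(c['pixels'][:,:,::-1],(800,600),interpolation=cv2.INTER_CUBIC))
s=observe();print(s)
E
```

```text
{'clock': 0.1, 'joints': array([-1.42618840e+00,  2.17655503e-01,  1.61483413e+00,  3.14604220e-05,
        1.31134322e+00, -1.12222176e-01]), 'joint_vel': array([-0.00017139, -0.00171082, -0.00379177,  0.00021538,  0.00036122,
       -0.00088262]), 'tau': array([-6.28896869e-04, -3.98074436e+01, -3.04968917e+01, -1.80367097e-04,
        4.19527656e-03, -1.69748205e-05]), 'ee_pos': array([ 0.15871585, -0.60411223,  0.40348127]), 'eef_rot': array([-1.12020089e-03,  9.91766009e-01,  1.28058304e-01, -2.93966649e-06]), 'contact_force': array([ 0.58530197,  0.16419379, -0.03514177]), 'torque': array([-0.02842168, -0.02920303, -0.00231893]), 'grip_force': 0.0, 'finger_gap': 0.9999690428391128}
```

View pics/scene0.png

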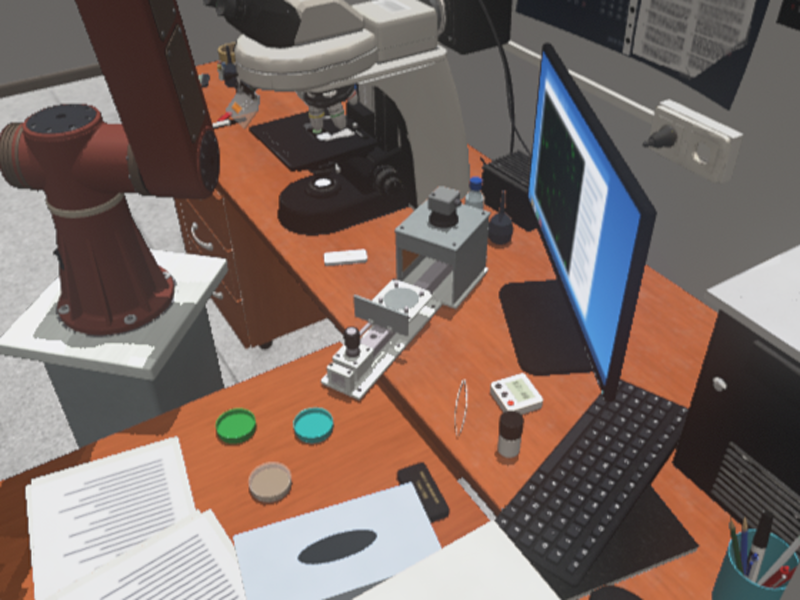

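View pics/top0.png

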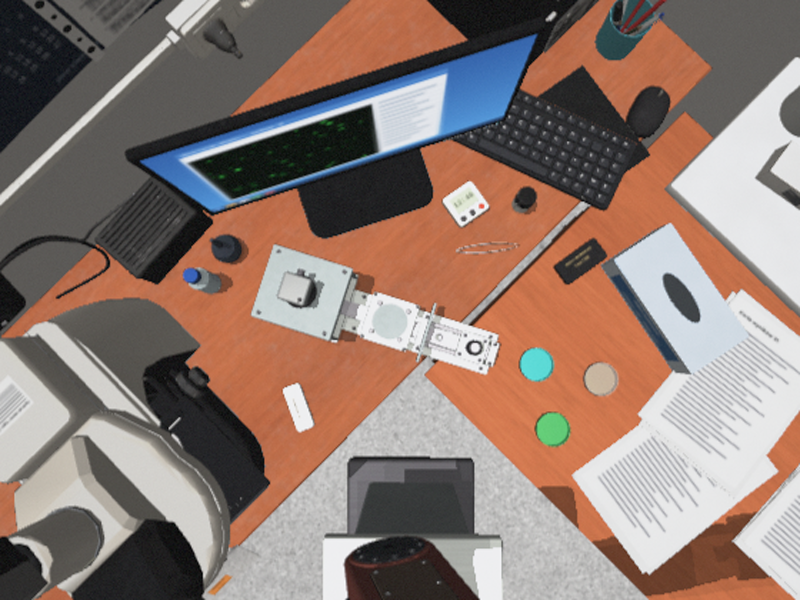

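Dish candidates: pale brown (scene 270,482 / top 600,379), turquoise (scene 313,425 / top 536,364) and green (scene 236,424 / top 552,429). The description calls for pale brown. The imager runs from the knob (top 474,347) to the hood (top 300,290). I'll check the choice in one close crop and measure.

Run:
```python
from h import *
c=dict(np.load('top.npz'))
x0,y0,x1,y1=240,195,450,315
im=c['pixels'][y0:y1,x0:x1,::-1]
cv2.imwrite('pics/crop.png',cv2.resize(im,None,fx=3.8,fy=3.8,interpolation=cv2.INTER_CUBIC))
for n,u,v,z in [('dish',600,379,.016),('knob',474,347,.099),('nestdish',390,321,.059),('hoodtop cam',298,290,.19)]:
    print(n,pt(c,u*.7,v*.7,z).round(4),pt(c,u*.7,v*.7).round(4))
# brown blob
hsv=cv2.cvtColor(c['pixels'],cv2.COLOR_RGB2HSV); print(hsv[265,420],c['pixels'][265,420],c['mtx'].round(1))
```

```text
dish [ 0.4311 -0.3368  0.016 ] [ 0.431  -0.3369  0.0155]
knob [ 0.4883 -0.1041  0.099 ] [ 0.4883 -0.1046  0.094 ]
nestdish [0.5332 0.0365 0.059 ] [0.5332 0.0365 0.0587]
hoodtop cam [0.5755 0.1733 0.19  ] [0.5752 0.1728 0.1926]
[ 17  52 200] [200 182 159] [[433.6   0.  281.7]
 [  0.  433.6 208.8]
 [  0.    0.    1. ]]
```

View pics/crop.png

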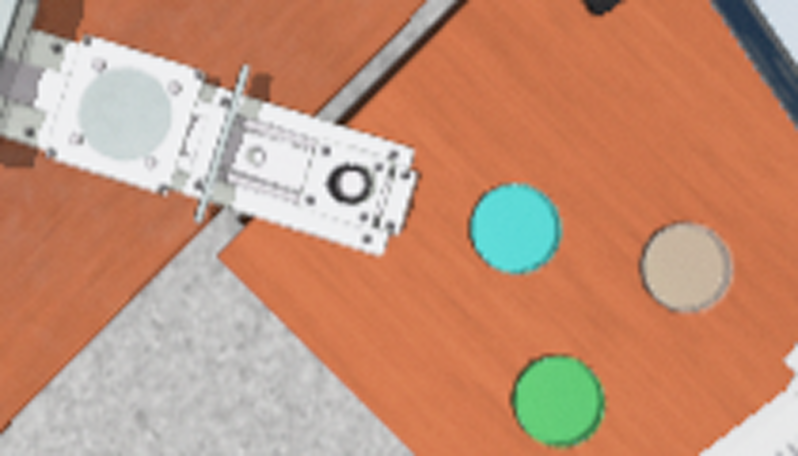

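The crop shows the brown dish at (685,267), clearly distinct from turquoise (515,228) and green (558,400). The nest pins are at (99,65), (175,87), (150,162) and (77,139), and the knob is at (351,184).

```bash
cat >> h.py <<'E'
from scipy.spatial.transform import Rotation as Ro
def rot(s): q=s['eef_rot']; return Ro.from_quat([q[1],q[2],q[3],q[0]])
def go(target,yaw=None):
    "shift in current tool axes to TCP target; spin to tool-x angle yaw"
    s=observe(); R=rot(s); x=R.as_matrix()[:,0]; a=np.arctan2(x[1],x[0])
    print('pos',s['ee_pos'].round(4),'toolx',round(a,4),'tilt',R.as_matrix()[:,2].round(3),'F',s['contact_force'].round(1),'gap',round(s['finger_gap'],3),'t',round(s['clock'],2))
    print('shift',(R.inv().apply(np.array(target)-s['ee_pos'])).round(4), 'spin',None if yaw is None else round(-(yaw-a),3))
E
python3 - <<'E'
from h import *
c=dict(np.load('top.npz'))
f=lambda u,v,z: pt(c,240+(u+.5)/3.8-.5,195+(v+.5)/3.8-.5,z)
d=f(685,267,.016);k=f(351,184,.099)
p=np.array([f(*q,.069) for q in [(99,65),(175,87),(150,162),(77,139)]]);n=p.mean(0)
y=(n-k)[:2];print('dish',d,'knob',k,'nest',n,np.linalg.norm(y),np.arctan2(y[1],y[0]))
e=p[0]-p[1];print(np.arctan2(e[1],e[0]));e=p[3]-p[2];print(np.arctan2(e[1],e[0]))
print([round(np.linalg.norm(p[i]-p[(i+1)%4]),4) for i in range(4)],env.tip_reach)
go([d[0],d[1],.26],np.arctan2(y[1],y[0]))
E
```

```text
dish [ 0.43208164 -0.33655318  0.016     ] knob [ 0.48793668 -0.10453804  0.099     ] nest [0.53345962 0.03718977 0.069     ] 0.1488593682379584 1.2600054475376172
1.2874335974426754
1.2654166866225174
[np.float64(0.0511), np.float64(0.0509), np.float64(0.0493), np.float64(0.0498)] 0.1734
pos [ 0.1587 -0.6041  0.4035] toolx 0.2568 tilt [-0.     0.002 -1.   ] F [ 0.6  0.2 -0. ] gap 1.0 t 0.1
shift [ 0.3323 -0.189   0.144 ] spin -1.003
```

Call:
apply_moves(motion=[{"translation": [0.0332, -0.0189, 0.008], "spin": 0}, {"translation": [0.0332, -0.0189, 0.008], "spin": 0}, {"translation": [0.0332, -0.0189, 0.008], "spin": 0}, {"translation": [0.0332, -0.0189, 0.008], "spin": 0}, {"translation": [0.0332, -0.0189, 0.008], "spin": 0}], jaw=0.0854, newtons=40)

```text
clock: 0.52
ee_pos: [0.2961, -0.4694, 0.3638]
eef_rot: [-0.0, 0.992, 0.128, -0.0]
contact_force: [0.1, -0.1, 0.3]
finger_gap: 1.0
grip_force: 0.0
```

Call:
apply_moves(motion=[{"translation": [0.0332, -0.0189, 0.008], "spin": 0}, {"translation": [0.0332, -0.0189, 0.008], "spin": 0}, {"translation": [0.0332, -0.0189, 0.008], "spin": 0}, {"translation": [0.0332, -0.0189, 0.008], "spin": 0}, {"translation": [0.0332, -0.0189, 0.008], "spin": 0}])

```text
clock: 0.93
ee_pos: [0.4327, -0.3356, 0.3239]
eef_rot: [-0.0, 0.992, 0.128, -0.0]
contact_force: [0.3, 0.4, 0.4]
finger_gap: 1.0
grip_force: 0.0
```

Call:
apply_moves(motion=[{"translation": [0, 0, 0.01], "spin": -0.125}, {"translation": [0, 0, 0.01], "spin": -0.125}, {"translation": [0, 0, 0.01], "spin": -0.125}, {"translation": [0, 0, 0.01], "spin": -0.125}, {"translation": [0, 0, 0], "spin": -0.125}])

```text
clock: 1.35
ee_pos: [0.431, -0.3361, 0.2817]
eef_rot: [-0.003, 0.903, 0.43, -0.001]
contact_force: [0.4, 1.3, -0.1]
finger_gap: 0.997
grip_force: 0.0
```

Call:
apply_moves(motion=[{"translation": [0, 0, 0], "spin": -0.125}, {"translation": [0, 0, 0], "spin": -0.125}, {"translation": [0, 0, 0], "spin": -0.125}, {"translation": [0, 0, 0], "spin": 0}, {"translation": [0, 0, 0], "spin": 0}])

```text
clock: 1.77
ee_pos: [0.4317, -0.3372, 0.2843]
eef_rot: [-0.0, 0.81, 0.587, -0.0]
contact_force: [0.0, -0.9, -0.3]
finger_gap: 1.0
grip_force: 0.0
```

```bash
cat >> h.py <<'E'
def wpt(c,u,v,z):
    s=observe(); K=c['mtx']; x=(u-K[0,2]);y=(v-K[1,2]);r=np.hypot(x,y);th=r/K[0,0]
    d=np.array([np.sin(th)*x/r,np.sin(th)*y/r,np.cos(th)]); H=c['hand_eye']
    M=rot(s).as_matrix(); o=M@H[:3,3]+s['ee_pos']; d=M@H[:3,:3]@d
    return o+d*(z-o[2])/d[2]
def wpix(c,X):
    s=observe(); M=rot(s).as_matrix(); H=c['hand_eye']; p=H[:3,:3].T@(M.T@(np.array(X)-s['ee_pos'])-H[:3,3])
    th=np.arctan2(np.hypot(p[0],p[1]),p[2]); K=c['mtx']; n=np.hypot(p[0],p[1])
    return K[0,2]+K[0,0]*th*p[0]/n, K[1,2]+K[0,0]*th*p[1]/n
E
python3 - <<'E'
from h import *
go([.432,-.3366,.174],1.265)
c=grab('wrist');print(wpix(c,[.432,-.3366,.016]),c['mtx'],c['hand_eye'].round(3))
cv2.imwrite('pics/w1.png',cv2.resize(c['pixels'][:,:,::-1],(800,600),interpolation=cv2.INTER_CUBIC))
E
```

```text
pos [ 0.4317 -0.3372  0.2843] toolx 1.2537 tilt [-0.001  0.001 -1.   ] F [ 0.  -0.9 -0.3] gap 1.0 t 1.77
shift [0.0006 0.0002 0.1103] spin -0.011
(np.float64(283.84961419684663), np.float64(214.60486014942052)) [[325.1922621    0.         282.83019829]
 [  0.         325.1922621  212.97953595]
 [  0.           0.           1.        ]] [[-0.001 -0.963 -0.271  0.069]
 [ 1.    -0.001 -0.001 -0.   ]
 [ 0.    -0.271  0.963  0.03 ]
 [ 0.     0.     0.     1.   ]]
```

View pics/w1.png

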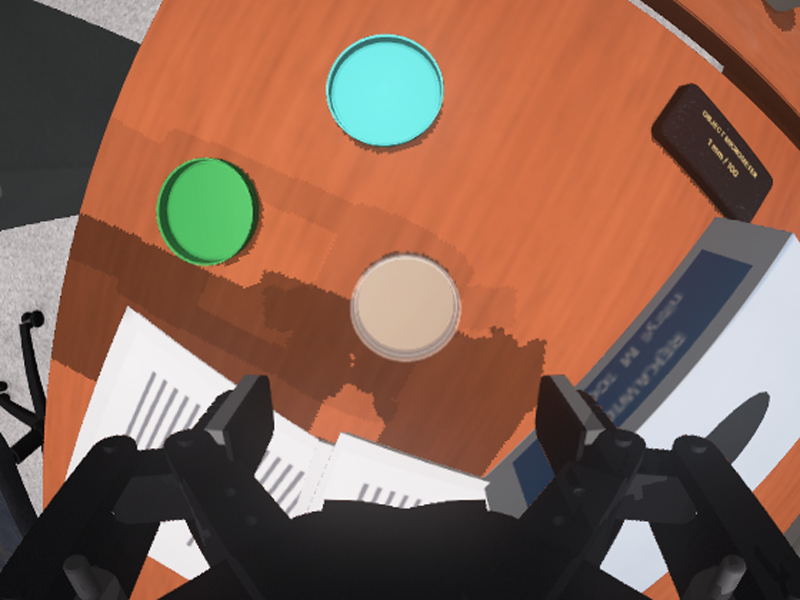

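The dish in the wrist view is at (405,305), within 1 px of my prediction. Descending and grasping.

Call:
apply_moves(motion=[{"translation": [0.0005, 0, 0.03], "spin": -0.011}, {"translation": [0, 0, 0.03], "spin": 0}, {"translation": [0, 0, 0.03], "spin": 0}, {"translation": [0, 0, 0.02], "spin": 0}, {"translation": [0, 0, 0], "spin": 0}])

```text
clock: 2.23
ee_pos: [0.4297, -0.3347, 0.1697]
eef_rot: [-0.005, 0.806, 0.591, -0.001]
contact_force: [-1.6, 1.2, 0.8]
finger_gap: 1.002
grip_force: 0.0
```

Call:
apply_moves(motion=[{"translation": [0, 0, 0], "spin": 0}, {"translation": [0, 0, 0], "spin": 0}, {"translation": [0, 0, 0], "spin": 0}, {"translation": [0, 0, 0], "spin": 0}, {"translation": [0, 0, 0], "spin": 0}], jaw=0.05, newtons=25)

```text
clock: 2.65
ee_pos: [0.4329, -0.3378, 0.1768]
eef_rot: [0.002, 0.806, 0.592, 0.0]
contact_force: [0.4, -1.0, 3.9]
finger_gap: 0.683
grip_force: 27.2
```

Call:
apply_moves(motion=[{"translation": [0, 0, -0.015], "spin": 0}, {"translation": [0, 0, -0.03], "spin": 0}, {"translation": [0, 0, -0.035], "spin": 0}, {"translation": [0, 0, -0.035], "spin": 0}, {"translation": [0, 0, -0.025], "spin": 0}])

```text
clock: 3.07
ee_pos: [0.4325, -0.3373, 0.3186]
eef_rot: [0.002, 0.806, 0.592, 0.0]
contact_force: [1.2, 0.4, -0.7]
finger_gap: 0.687
grip_force: 27.2
```

Run:
```python
from h import *
go([.5335,.0372,.30],1.265)
```

```text
pos [ 0.4325 -0.3373  0.3186] toolx 1.2676 tilt [ 0.003 -0.003 -1.   ] F [ 1.2  0.4 -0.7] gap 0.687 t 3.07
shift [ 0.3876 -0.0155  0.0177] spin 0.003
```

Call:
apply_moves(motion=[{"translation": [0.015, -0.001, 0], "spin": 0}, {"translation": [0.03, -0.001, 0], "spin": 0}, {"translation": [0.033, -0.001, 0], "spin": 0}, {"translation": [0.033, -0.001, 0], "spin": 0}, {"translation": [0.033, -0.001, 0], "spin": 0}])

```text
clock: 3.48
ee_pos: [0.47, -0.1963, 0.3146]
eef_rot: [-0.0, 0.806, 0.592, 0.0]
contact_force: [0.1, 0.0, -0.4]
finger_gap: 0.684
grip_force: 27.2
```

Call:
apply_moves(motion=[{"translation": [0.033, -0.001, 0], "spin": 0}, {"translation": [0.033, -0.001, 0], "spin": 0}, {"translation": [0.033, -0.001, 0], "spin": 0}, {"translation": [0.03, -0.001, 0], "spin": 0}, {"translation": [0.025, -0.001, 0], "spin": 0}])

```text
clock: 3.9
ee_pos: [0.5112, -0.047, 0.3145]
eef_rot: [-0.0, 0.805, 0.593, 0.0]
contact_force: [-0.4, -0.1, -0.6]
finger_gap: 0.685
grip_force: 27.2
```

Call:
apply_moves(motion=[{"translation": [0.018, -0.001, 0], "spin": 0}, {"translation": [0.01, -0.001, 0], "spin": 0}, {"translation": [0.004, 0, 0], "spin": 0}, {"translation": [0, 0, 0], "spin": 0}, {"translation": [0, 0, 0], "spin": 0}])

```text
clock: 4.32
ee_pos: [0.5188, -0.0188, 0.3146]
eef_rot: [0.0, 0.806, 0.592, -0.0]
contact_force: [-0.0, 0.3, -0.1]
finger_gap: 0.686
grip_force: 27.2
```

Run:
```python
from h import *
go([.5335,.0372,.30],1.265)
c=grab('wrist');im=cv2.resize(c['pixels'][:,:,::-1],(800,600),interpolation=cv2.INTER_CUBIC)
y=np.array([np.cos(1.265),np.sin(1.265)]);x=np.array([y[1],-y[0]])
for a in(-1,1):
  for b in(-1,1):
    q=np.array([.5335,.0372])+.0256*(a*x+b*y); u=wpix(c,[*q,.069]);print(np.array(u)/.7)
cv2.imwrite('pics/w2.png',im)
```

```text
pos [ 0.5188 -0.0188  0.3146] toolx 1.2676 tilt [-0.    -0.001 -1.   ] F [-0.   0.3 -0.1] gap 0.686 t 4.32
shift [ 0.0579 -0.0027  0.0145] spin 0.003
[344.68779315 254.46953424]
[342.98764361 145.41646058]
[453.31644555 254.45839512]
[454.85309113 145.2007818 ]
```

View pics/w2.png

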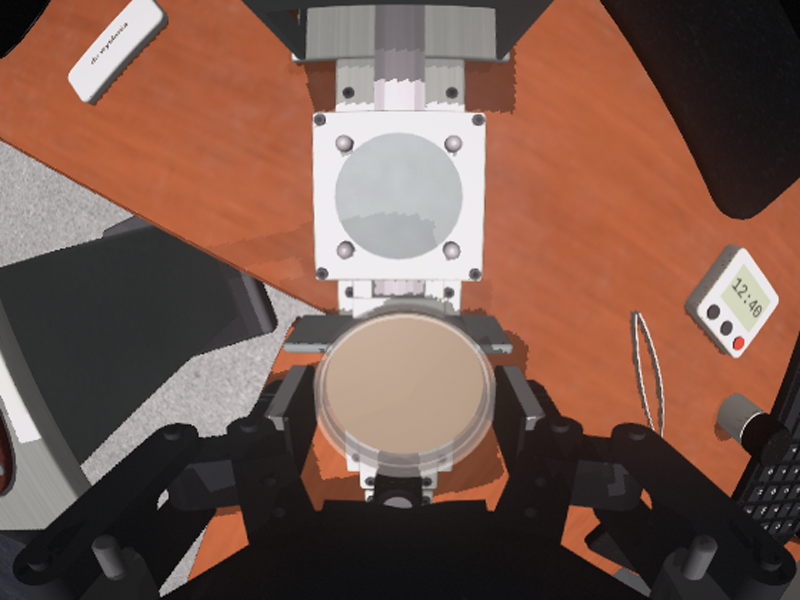

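The empty nest's pins are at (345,249), (344,143), (451,250) and (453,143), about 1.5 mm further along +tool x than estimated. The dish is held level at about (405,388); next I'll check its offset in the hand.

Run:
```python
from h import *
s=observe();c=dict(np.load('wrist.npz'));M=rot(s).as_matrix()
obs=np.array([(345,249),(344,143),(451,250),(453,143)])*.7
n=np.mean([wpt(c,*o,.069) for o in obs],0);print('nest',n)
im=cv2.resize(c['pixels'][200:345,210:360,::-1],(750,725),interpolation=cv2.INTER_CUBIC)
for off,col in ((0,(255,0,0)),(.002,(0,255,0))):
  for r,z in ((.030,.1608),(.030,.1728)):
    q=[wpix(c,s['ee_pos']+M@np.array([off+r*np.cos(t),r*np.sin(t),z])) for t in np.linspace(0,6.283,90)]
    q=((np.array(q)-[210,200]+.5)*5-.5).round().astype(int)
    cv2.polylines(im,[q],True,col,1)
cv2.imwrite('pics/w2c.png',im[:590])
```

```text
nest [0.53370332 0.03893437 0.069     ]
```

View pics/w2c.png

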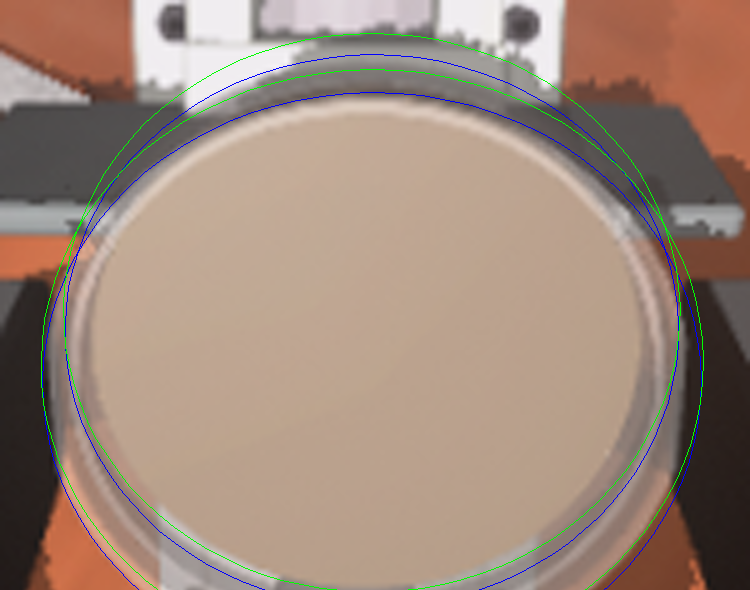

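Call:
apply_moves(motion=[{"translation": [0.014, -0.001, 0], "spin": 0}, {"translation": [0.02, -0.001, 0], "spin": 0}, {"translation": [0.015, -0.001, 0], "spin": 0}, {"translation": [0.0085, 0, 0], "spin": 0.003}, {"translation": [0, 0, 0], "spin": 0}])

```text
clock: 4.78
ee_pos: [0.5336, 0.0376, 0.3147]
eef_rot: [0.0, 0.807, 0.591, 0.0]
contact_force: [0.1, 0.7, 0.2]
finger_gap: 0.686
grip_force: 27.2
```

Call:
apply_moves(motion=[{"translation": [0, 0, 0.015], "spin": 0}, {"translation": [0, 0, 0.02], "spin": 0}, {"translation": [0, 0, 0.015], "spin": 0}, {"translation": [0, 0, 0], "spin": 0}, {"translation": [0, 0, 0], "spin": 0}])

```text
clock: 5.2
ee_pos: [0.5327, 0.0365, 0.2638]
eef_rot: [-0.001, 0.807, 0.591, -0.001]
contact_force: [0.6, 0.8, -0.5]
finger_gap: 0.684
grip_force: 27.2
```

Run:
```python
from h import *
go([.5332,.037,.2363],1.265)
```

```text
pos [0.5327 0.0365 0.2638] toolx 1.2638 tilt [-0.003 -0.    -1.   ] F [ 0.6  0.8 -0.5] gap 0.684 t 5.2
shift [0.0007 0.0004 0.0275] spin -0.001
```

Call:
apply_moves(motion=[{"translation": [0, 0, 0.008], "spin": 0}, {"translation": [0, 0, 0.006], "spin": 0}, {"translation": [0, 0, 0.005], "spin": 0}, {"translation": [0, 0, 0.003], "spin": 0}, {"translation": [0, 0, 0], "spin": 0}])

```text
clock: 5.62
ee_pos: [0.5331, 0.0374, 0.242]
eef_rot: [-0.0, 0.807, 0.591, -0.0]
contact_force: [0.0, 0.6, -0.5]
finger_gap: 0.689
grip_force: 27.2
```

Call:
apply_moves(motion=[{"translation": [0, 0, 0.002], "spin": 0}, {"translation": [0, 0, 0.0015], "spin": 0}, {"translation": [0, 0, 0.001], "spin": 0}, {"translation": [0, 0, 0], "spin": 0}, {"translation": [0, 0, 0], "spin": 0}])

```text
clock: 6.03
ee_pos: [0.5335, 0.0375, 0.2388]
eef_rot: [0.0, 0.807, 0.591, 0.0]
contact_force: [-1.6, 0.1, 3.7]
finger_gap: 0.686
grip_force: 27.5
```

Call:
apply_moves(motion=[{"translation": [0, 0, 0.001], "spin": 0}, {"translation": [0, 0, 0], "spin": 0}, {"translation": [0, 0, 0], "spin": 0}])

```text
clock: 6.28
ee_pos: [0.5336, 0.0375, 0.2387]
eef_rot: [-0.0, 0.807, 0.591, -0.0]
contact_force: [-4.4, 1.1, 9.2]
finger_gap: 0.693
grip_force: 28.1
```

Run:
```python
from h import *
go([.5332,.037,.2363],1.265)
c=grab('wrist');im=cv2.resize(c['pixels'][150:360,140:430,::-1],(800,580),interpolation=cv2.INTER_CUBIC)
cv2.imwrite('pics/w3.png',im)
```

```text
pos [0.5336 0.0375 0.2387] toolx 1.265 tilt [-0. -0. -1.] F [-4.4  1.1  9.2] gap 0.693 t 6.28
shift [-0.0006 -0.0002  0.0024] spin 0.0
```

View pics/w3.png

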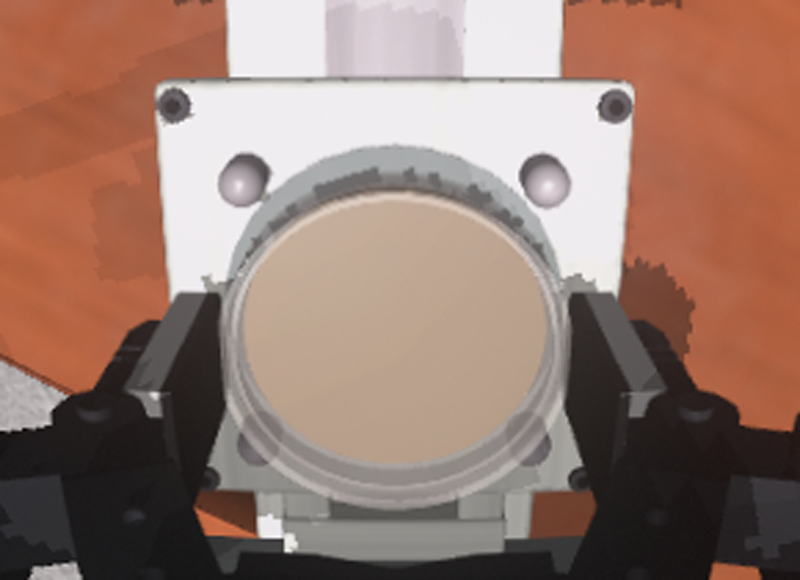

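Run:
```python
from h import *
s=observe();c=dict(np.load('wrist.npz'));M=rot(s).as_matrix()
k=800/290
def T(u,v,z): 
    return (M.T@(wpt(c,140+(u+.5)/k-.5,150+(v+.5)/k-.5,z)-s['ee_pos'])*1e3).round(1)
for q in [(244,178),(546,180),(258,437),(530,437)]: print('pin',T(*q,.069))
for z in (.075,.078):
  for q in [(396,508),(221,330),(570,330),(396,190)]: print(z,q,T(*q,z))
```

```text
pin [ 29.1 -25.1 169.7]
pin [ 28.8  24.2 169.7]
pin [-20.2 -25.6 169.7]
pin [-20.3  24.2 169.7]
0.075 (396, 508) [-31.6  -0.4 163.7]
0.075 (221, 330) [  4.6 -29.4 163.7]
0.075 (570, 330) [  4.5  28.6 163.7]
0.075 (396, 190) [ 28.9  -0.3 163.7]
0.078 (396, 508) [-29.4  -0.4 160.7]
0.078 (221, 330) [  6.  -28.8 160.7]
0.078 (570, 330) [  5.9  28.  160.7]
0.078 (396, 190) [ 29.8  -0.3 160.7]
```

The view shows the dish sitting about 4.5 mm too far back, with its rim on the rear pins (258,437) and (530,437). I'll lift, shift forward and retry.

Call:
apply_moves(motion=[{"translation": [0, 0, -0.005], "spin": 0}, {"translation": [0, 0, -0.005], "spin": 0}, {"translation": [0.0025, -0.0003, 0], "spin": 0}, {"translation": [0.002, 0, 0], "spin": 0}, {"translation": [0, 0, 0], "spin": 0}])

```text
clock: 6.75
ee_pos: [0.5344, 0.0421, 0.2471]
eef_rot: [-0.0, 0.807, 0.591, 0.0]
contact_force: [0.4, -0.9, -1.7]
finger_gap: 0.685
grip_force: 27.2
```

Call:
apply_moves(motion=[{"translation": [0, 0, 0.004], "spin": 0}, {"translation": [0, 0, 0.004], "spin": 0}, {"translation": [0, 0, 0.002], "spin": 0}, {"translation": [0, 0, 0], "spin": 0}, {"translation": [0, 0, 0], "spin": 0}])

```text
clock: 7.17
ee_pos: [0.5346, 0.0419, 0.2383]
eef_rot: [-0.001, 0.807, 0.591, -0.001]
contact_force: [-3.5, -0.3, 10.3]
finger_gap: 0.686
grip_force: 29.7
```

Run:
```python
from h import *
go([.5332,.037,.2363],1.265)
c=grab('wrist');im=cv2.resize(c['pixels'][150:360,140:430,::-1],(800,580),interpolation=cv2.INTER_CUBIC)
cv2.imwrite('pics/w4.png',im)
```

```text
pos [0.5346 0.0419 0.2383] toolx 1.2648 tilt [-0.002  0.    -1.   ] F [-3.5 -0.3 10.3] gap 0.686 t 7.17
shift [-0.0051  0.0001  0.002 ] spin -0.0
```

View pics/w4.png

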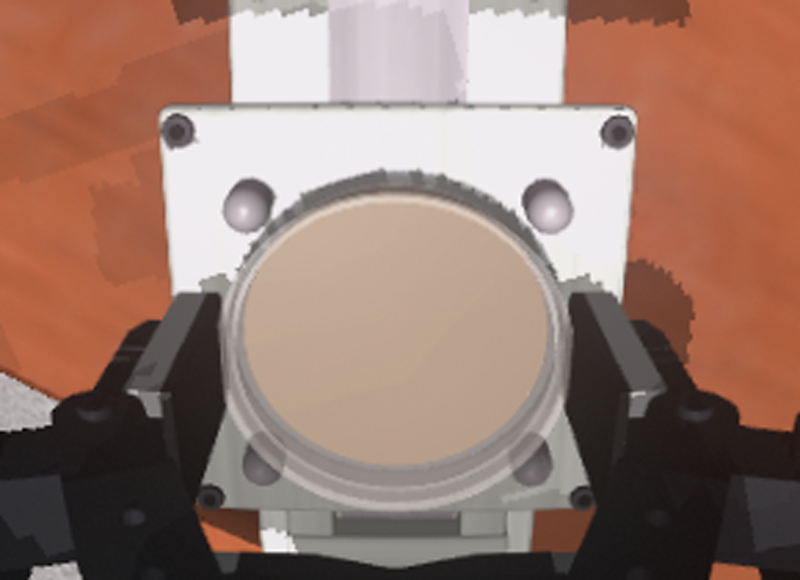

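Run:
```python
from h import *
s=observe();c=dict(np.load('wrist.npz'));M=rot(s).as_matrix()
k=800/290
def T(u,v,z): 
    return (M.T@(wpt(c,140+(u+.5)/k-.5,150+(v+.5)/k-.5,z)-s['ee_pos'])*1e3)
for z in (.069,.064): print('pin',np.mean([T(*q,z) for q in [(248,207),(547,208),(264,460),(530,460)]],0),(T(547,208,z)-T(248,207,z)).round(1),(T(248,207,z)-T(264,460,z)).round(1))
for z in (.075,.070):
  for q in [(396,510),(221,330),(570,330),(396,190)]: print(z,q,T(*q,z).round(1))
# radial outline: print gray profile along the centre column & row
g=cv2.cvtColor(c['pixels'],cv2.COLOR_RGB2GRAY)
print(g[318:342,283]); print(g[205:226,283]); print(g[270,212:235],g[270,335:355])
im=c['pixels'][205:345,210:360,::-1].copy()
im=cv2.resize(im,None,fx=4.2,fy=4.2,interpolation=cv2.INTER_CUBIC)
cv2.imwrite('pics/w4c.png',im)
```

```text
pin [-4.99506326e-01 -1.08186415e-01  1.69346408e+02] [-0.2 49.1 -0.1] [49.4  0.2 -0. ]
pin [-2.99640472e+00 -9.86680553e-02  1.74346829e+02] [-0.2 50.9 -0.1] [51.2  0.2 -0. ]
0.075 (396, 510) [-31.9  -0.4 163.4]
0.075 (221, 330) [  4.7 -29.4 163.4]
0.075 (570, 330) [  4.7  28.5 163.3]
0.075 (396, 190) [ 29.   -0.3 163.3]
0.07 (396, 510) [-35.7  -0.4 168.4]
0.07 (221, 330) [  2.3 -30.5 168.4]
0.07 (570, 330) [  2.3  29.6 168.3]
0.07 (396, 190) [ 27.5  -0.3 168.3]
[154 149 140 137 140 140 140 142 157 162 152 149 148 156 180 180 167 128
 112 103  85  85  86  87]
[238 238 238 238 238 238 214 155 136 128 127 131 120 102 124 163 196 205
 190 178 179]
[ 41  41  41  41  43  42  47  83 119 128 145 147 169 172 147 147 159 171
 173 173 174 173 173] [165 165 166 152 145 144 189 165 131 130 122 116 108  46  48  46  46  46
  45  46]
```

View pics/w4c.png

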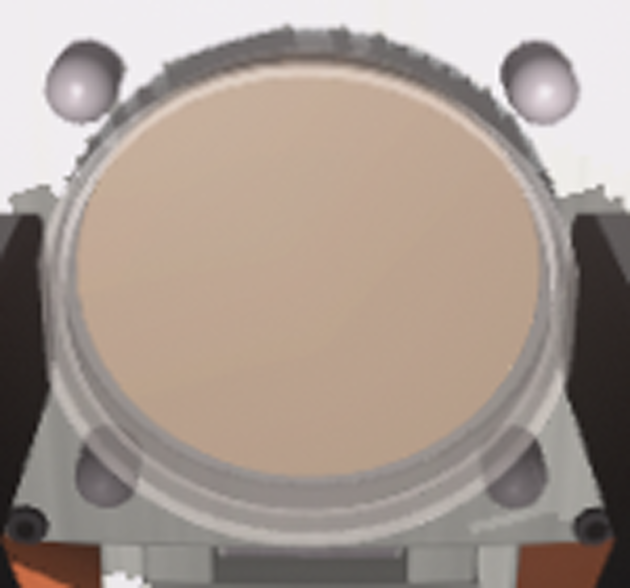

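The force arises at the same TCP height (about 0.238 m) in both positions, and the rear pin tops now show just outside the rim at (108,482) and (515,482). The fingertips or dish base are therefore on the plate. Releasing.

Call:
apply_moves(motion=[{"translation": [0, 0, -0.001], "spin": 0}, {"translation": [0, 0, 0], "spin": 0}])

```text
clock: 7.38
ee_pos: [0.5344, 0.0418, 0.2385]
eef_rot: [-0.0, 0.807, 0.591, -0.0]
contact_force: [-1.6, 1.3, 5.7]
finger_gap: 0.683
grip_force: 29.3
```

Call:
apply_moves(motion=[{"translation": [0, 0, 0], "spin": 0}, {"translation": [0, 0, 0], "spin": 0}, {"translation": [0, 0, 0], "spin": 0}, {"translation": [0, 0, 0], "spin": 0}, {"translation": [0, 0, 0], "spin": 0}], jaw=0.08)

```text
clock: 7.8
ee_pos: [0.5343, 0.0418, 0.2378]
eef_rot: [-0.0, 0.807, 0.591, -0.0]
contact_force: [0.3, -0.8, -0.7]
finger_gap: 0.934
grip_force: 0.0
```

Call:
apply_moves(motion=[{"translation": [0, 0, -0.02], "spin": 0}, {"translation": [0, 0, -0.03], "spin": 0}, {"translation": [0, 0, -0.03], "spin": 0}, {"translation": [0, 0, 0], "spin": 0}, {"translation": [0, 0, 0], "spin": 0}])

```text
clock: 8.22
ee_pos: [0.5356, 0.0417, 0.3208]
eef_rot: [0.002, 0.807, 0.591, 0.002]
contact_force: [-0.6, -0.1, -0.1]
finger_gap: 0.936
grip_force: 0.0
```

Run:
```python
from h import *
go([.488,-.1045,.30],1.265)
c=grab('wrist');im=cv2.resize(c['pixels'][150:350,160:410,::-1],(750,600),interpolation=cv2.INTER_CUBIC)
cv2.imwrite('pics/w5.png',im)
t=grab('top'); k=t['depth']
for (u,v) in [(273,224),(267,224),(279,226),(273,218),(273,230),(268,219),(278,230),(278,219),(268,230)]: print(pt(t,u,v).round(4))
```

```text
pos [0.5356 0.0417 0.3208] toolx 1.2648 tilt [ 0.006 -0.    -1.   ] F [-0.6 -0.1 -0.1] gap 0.936 t 8.22
shift [-0.1538 -0.0014  0.0206] spin -0.0
[0.5176 0.0246 0.4802]
[0.5175 0.0335 0.4835]
[0.5146 0.0156 0.4808]
[0.5263 0.0244 0.4867]
[0.5088 0.0248 0.4749]
[0.5247 0.0318 0.4887]
[0.5087 0.0172 0.4775]
[0.5248 0.017  0.4865]
[0.5088 0.0323 0.4757]
```

View pics/w5.png

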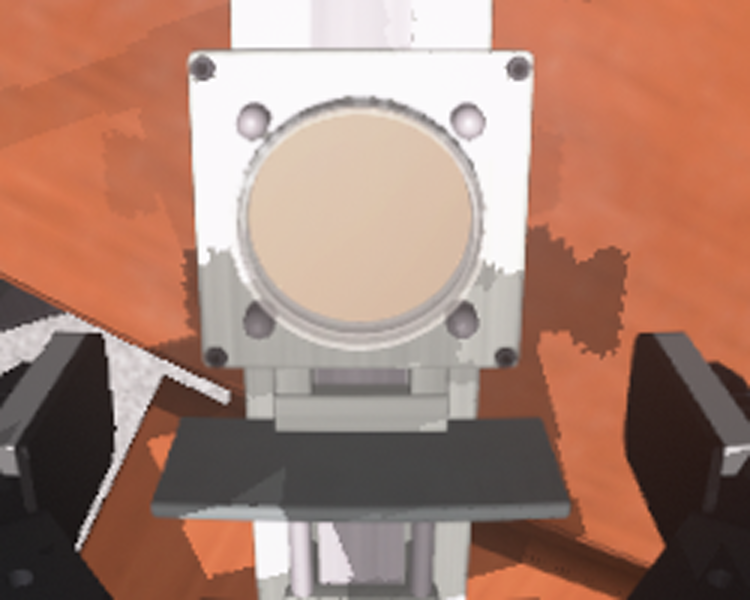

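The dish now sits between all four pins: front (254,120) and (467,120), rear (260,320) and (462,320), rim centre (361,222). I'll check level and height with the depth image.

Run:
```python
from h import *
c=dict(np.load('wrist.npz'));s=observe()
M=rot(s).as_matrix();H=c['hand_eye'];K=c['mtx']
def P(u,v):
    x=u-K[0,2];y=v-K[1,2];r=np.hypot(x,y)+1e-9;th=r/K[0,0];z=c['depth'][v,u]
    return M@(H[:3,:3]@np.array([np.tan(th)*x/r*z,np.tan(th)*y/r*z,z])+H[:3,3])+s['ee_pos']
def fit(mask):
    A=np.array([P(u,v) for v,u in zip(*np.nonzero(mask)) if c['depth'][v,u]>0]); 
    q=np.linalg.lstsq(np.c_[A[:,:2]-A[:,:2].mean(0),np.ones(len(A))],A[:,2],rcond=None)[0]; print(len(A),q.round(4),A.mean(0).round(4))
    return A
h,w=c['depth'].shape;v,u=np.mgrid[:h,:w]; U=(u-160)*3;V=(v-150)*3
A=fit((U-361)**2+(V-215)**2<85**2)
fit(((U>200)&(U<232)&(V>95)&(V<330))|((U>492)&(U<520)&(V>95)&(V<330))|((U>290)&(U<430)&(V>60)&(V<85)))
```

```text
2508 [-0.0069  0.0026  0.072 ] [0.5321 0.0444 0.072 ]
1930 [-0.0095  0.002   0.0564] [0.53   0.0477 0.0564]
```

The lid is level, 15.6 mm above the plate, so the dish is seated. Moving back over the knob.

Call:
apply_moves(motion=[{"translation": [-0.03, 0, 0], "spin": 0}, {"translation": [-0.035, 0, 0], "spin": 0}, {"translation": [-0.035, 0, 0], "spin": 0}, {"translation": [-0.03, -0.001, 0], "spin": 0}, {"translation": [-0.02, 0, 0], "spin": 0}], jaw=0.06)

```text
clock: 8.73
ee_pos: [0.4864, -0.1026, 0.3159]
eef_rot: [-0.002, 0.807, 0.591, -0.002]
contact_force: [0.8, -0.0, 0.5]
finger_gap: 0.701
grip_force: 0.0
```

Call:
apply_moves(motion=[{"translation": [0, 0, 0], "spin": 0}, {"translation": [0, 0, 0], "spin": 0}])

```text
clock: 8.9
ee_pos: [0.4873, -0.1014, 0.3164]
eef_rot: [-0.002, 0.807, 0.59, -0.001]
contact_force: [0.1, -0.2, -0.8]
finger_gap: 0.704
grip_force: 0.0
```

Run:
```python
from h import *
go([.488,-.1045,.24],1.265)
c=grab('wrist');im=cv2.resize(c['pixels'][190:390,160:410,::-1],(750,600),interpolation=cv2.INTER_CUBIC)
for X in ([.488,-.1045,.099],[.4892,-.1014,.099]): print((np.array(wpix(c,X))-[160,190])*3)
cv2.imwrite('pics/w6.png',im)
```

```text
pos [ 0.4873 -0.1014  0.3164] toolx 1.2621 tilt [-0.003  0.002 -1.   ] F [ 0.1 -0.2 -0.8] gap 0.704 t 8.9
shift [-0.0028  0.0018  0.0764] spin -0.003
[381.16352419 161.67855946]
[382.22108801 146.5686938 ]
```

View pics/w6.png

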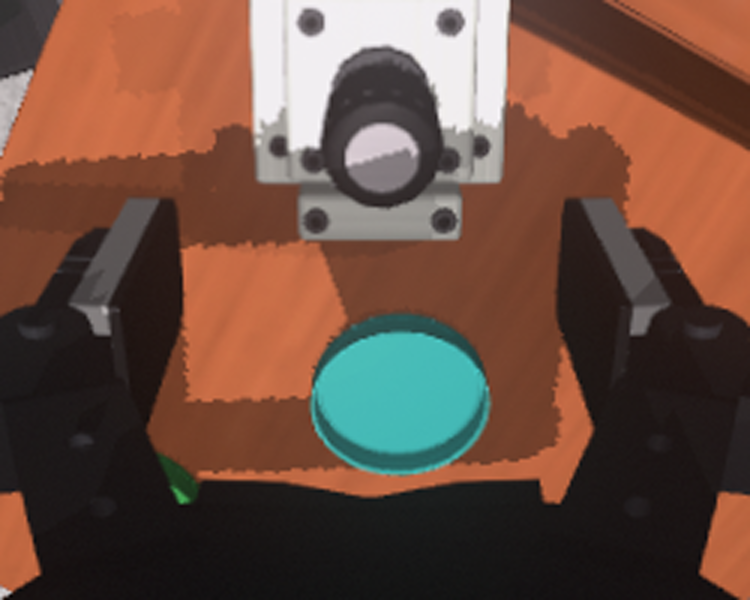

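The knob top is at (381,156), right where predicted. Descending and gripping.

Call:
apply_moves(motion=[{"translation": [-0.0017, 0.0017, 0.015], "spin": -0.003}, {"translation": [0, 0, 0.02], "spin": 0}, {"translation": [0, 0, 0.02], "spin": 0}, {"translation": [0, 0, 0.015], "spin": 0}, {"translation": [0, 0, 0.004], "spin": 0}])

```text
clock: 9.37
ee_pos: [0.4879, -0.1011, 0.2407]
eef_rot: [-0.003, 0.805, 0.593, -0.002]
contact_force: [-0.5, -0.2, -0.3]
finger_gap: 0.703
grip_force: 0.0
```

Call:
apply_moves(motion=[{"translation": [0, 0, 0], "spin": 0}, {"translation": [0, 0, 0], "spin": 0}, {"translation": [0, 0, 0], "spin": 0}, {"translation": [0, 0, 0], "spin": 0}, {"translation": [0, 0, 0], "spin": 0}], jaw=0.0, newtons=70)

```text
clock: 9.78
ee_pos: [0.4893, -0.1026, 0.2455]
eef_rot: [-0.001, 0.806, 0.592, -0.0]
contact_force: [-4.1, 3.1, 5.4]
finger_gap: 0.274
grip_force: 68.6
```

Call:
apply_moves(motion=[{"translation": [0, 0, 0], "spin": 0}, {"translation": [0, 0, 0], "spin": 0}])

```text
clock: 9.95
ee_pos: [0.4893, -0.1026, 0.2454]
eef_rot: [-0.001, 0.806, 0.592, -0.0]
contact_force: [-4.5, 2.6, 6.5]
finger_gap: 0.271
grip_force: 68.6
```

Call:
apply_moves(motion=[{"translation": [0, 0, -0.004], "spin": 0}, {"translation": [0, 0, -0.004], "spin": 0}, {"translation": [0, 0, -0.004], "spin": 0}, {"translation": [0, 0, -0.003], "spin": 0}, {"translation": [0, 0, 0], "spin": 0}])

```text
clock: 10.37
ee_pos: [0.489, -0.1026, 0.259]
eef_rot: [-0.001, 0.806, 0.592, 0.0]
contact_force: [0.3, 2.8, -8.3]
finger_gap: 0.27
grip_force: 69.1
```

Call:
apply_moves(motion=[{"translation": [0.002, 0, 0], "spin": 0}, {"translation": [0.004, 0, 0], "spin": 0}, {"translation": [0.005, 0, 0], "spin": 0}, {"translation": [0.006, 0, 0], "spin": 0}, {"translation": [0.006, 0, 0], "spin": 0}])

```text
clock: 10.78
ee_pos: [0.4957, -0.0819, 0.2586]
eef_rot: [0.001, 0.806, 0.592, -0.002]
contact_force: [-2.4, -5.2, -8.4]
finger_gap: 0.266
grip_force: 69.1
```

Call:
apply_moves(motion=[{"translation": [0.006, 0, 0], "spin": 0}, {"translation": [0.006, 0, 0], "spin": 0}, {"translation": [0.006, 0, 0], "spin": 0}, {"translation": [0.006, 0, 0], "spin": 0}, {"translation": [0.006, 0, 0], "spin": 0}])

```text
clock: 11.2
ee_pos: [0.5048, -0.0532, 0.2586]
eef_rot: [0.001, 0.806, 0.593, -0.002]
contact_force: [-1.3, -3.4, -9.0]
finger_gap: 0.269
grip_force: 69.1
```

Run:
```python
from h import *
go([.489,-.1026,.259],1.265)
s=observe();print((rot(s).inv().apply(s['contact_force'])).round(1))
```

```text
pos [ 0.5048 -0.0532  0.2586] toolx 1.2684 tilt [-0.002 -0.003 -1.   ] F [-1.3 -3.4 -9. ] gap 0.269 t 11.2
shift [-0.0519 -0.0004 -0.0002] spin 0.003
[-3.6 -0.2  9.1]
```

Call:
apply_moves(motion=[{"translation": [0.006, 0, 0], "spin": 0}, {"translation": [0.006, 0, 0], "spin": 0}, {"translation": [0.006, 0, 0], "spin": 0}, {"translation": [0.006, 0, 0], "spin": 0}, {"translation": [0.006, 0, 0], "spin": 0}])

```text
clock: 11.62
ee_pos: [0.5138, -0.0246, 0.2586]
eef_rot: [0.001, 0.806, 0.593, -0.002]
contact_force: [-0.7, -4.5, -8.9]
finger_gap: 0.27
grip_force: 69.1
```

Call:
apply_moves(motion=[{"translation": [0.006, 0, 0], "spin": 0}, {"translation": [0.006, 0, 0], "spin": 0}, {"translation": [0.006, 0, 0], "spin": 0}, {"translation": [0.006, 0, 0], "spin": 0}, {"translation": [0.006, 0, 0], "spin": 0}])

```text
clock: 12.03
ee_pos: [0.5228, 0.004, 0.2585]
eef_rot: [0.001, 0.806, 0.593, -0.002]
contact_force: [-1.4, -5.9, -8.3]
finger_gap: 0.266
grip_force: 69.1
```

Call:
apply_moves(motion=[{"translation": [0.006, 0, 0], "spin": 0}, {"translation": [0.006, 0, 0], "spin": 0}, {"translation": [0.006, 0, 0], "spin": 0}, {"translation": [0.005, 0, 0], "spin": 0}, {"translation": [0.004, 0, 0], "spin": 0}])

```text
clock: 12.45
ee_pos: [0.5311, 0.0302, 0.2587]
eef_rot: [0.001, 0.806, 0.592, -0.001]
contact_force: [-0.8, -5.4, -9.2]
finger_gap: 0.269
grip_force: 69.0
```

Run:
```python
from h import *
go([.489,-.1026,.259],1.265)
s=observe();print((rot(s).inv().apply(s['contact_force'])).round(1))
```

```text
pos [0.5311 0.0302 0.2587] toolx 1.2682 tilt [-0.001 -0.002 -1.   ] F [-0.8 -5.4 -9.2] gap 0.269 t 12.45
shift [-0.1393 -0.0006 -0.    ] spin 0.003
[-5.4  0.9  9.2]
```

Call:
apply_moves(motion=[{"translation": [0.003, 0, 0], "spin": 0}, {"translation": [0.003, 0, 0], "spin": 0}, {"translation": [0.002, 0, 0], "spin": 0}, {"translation": [0.002, 0, 0], "spin": 0}, {"translation": [0.001, 0, 0], "spin": 0}])

```text
clock: 12.87
ee_pos: [0.5345, 0.0412, 0.2592]
eef_rot: [0.0, 0.806, 0.592, 0.0]
contact_force: [-0.1, -4.1, -8.5]
finger_gap: 0.266
grip_force: 69.0
```

Call:
apply_moves(motion=[{"translation": [0.001, 0, 0], "spin": 0}, {"translation": [0.001, 0, 0], "spin": 0}, {"translation": [0.001, 0, 0], "spin": 0}, {"translation": [0, 0, 0], "spin": 0}])

```text
clock: 13.2
ee_pos: [0.535, 0.0426, 0.259]
eef_rot: [0.001, 0.805, 0.593, -0.002]
contact_force: [-2.1, -9.7, -9.6]
finger_gap: 0.269
grip_force: 69.0
```

Run:
```python
from h import *
go([.489,-.1026,.259],1.265)
s=observe();print((rot(s).inv().apply(s['contact_force'])).round(1))
```

```text
pos [0.535  0.0426 0.259 ] toolx 1.2689 tilt [-0.002 -0.004 -1.   ] F [-2.1 -9.7 -9.6] gap 0.269 t 13.2
shift [-0.1523 -0.0007  0.0007] spin 0.004
[-9.9  0.9  9.6]
```

At the end stop: 152 mm travelled and the push force has risen to 10 N. Lowering the plunger and releasing.

Call:
apply_moves(motion=[{"translation": [-0.001, 0, 0.003], "spin": 0}, {"translation": [0, 0, 0.004], "spin": 0}, {"translation": [0, 0, 0.004], "spin": 0}, {"translation": [0, 0, 0.002], "spin": 0}, {"translation": [0, 0, 0], "spin": 0}])

```text
clock: 13.62
ee_pos: [0.5349, 0.0421, 0.2464]
eef_rot: [0.001, 0.806, 0.592, -0.001]
contact_force: [-2.3, -7.1, -6.4]
finger_gap: 0.271
grip_force: 69.3
```

Call:
apply_moves(motion=[{"translation": [0, 0, 0], "spin": 0}, {"translation": [0, 0, 0], "spin": 0}, {"translation": [0, 0, 0], "spin": 0}, {"translation": [0, 0, 0], "spin": 0}, {"translation": [0, 0, 0], "spin": 0}], jaw=0.06)

```text
clock: 14.03
ee_pos: [0.5358, 0.0434, 0.2474]
eef_rot: [0.0, 0.806, 0.592, 0.001]
contact_force: [0.3, 0.1, 0.2]
finger_gap: 0.702
grip_force: 0.0
```

Call:
apply_moves(motion=[{"translation": [0, 0, -0.02], "spin": 0}, {"translation": [0, 0, -0.03], "spin": 0}, {"translation": [-0.03, 0, -0.03], "spin": 0}, {"translation": [-0.035, 0, -0.01], "spin": 0}, {"translation": [-0.03, 0, 0], "spin": 0}])

```text
clock: 14.45
ee_pos: [0.5083, -0.0481, 0.3407]
eef_rot: [0.004, 0.805, 0.593, 0.003]
contact_force: [0.5, -0.4, 0.2]
finger_gap: 0.703
grip_force: 0.0
```

Call:
apply_moves(motion=[{"translation": [-0.025, 0, 0], "spin": 0}, {"translation": [0, 0, 0], "spin": 0}, {"translation": [0, 0, 0], "spin": 0}])

```text
clock: 14.7
ee_pos: [0.4993, -0.0718, 0.3362]
eef_rot: [0.0, 0.807, 0.591, 0.001]
contact_force: [-0.1, 1.0, -0.2]
finger_gap: 0.7
grip_force: 0.0
```

Run:
```python
from h import *
go([.5348,.0420,.3],1.265)
a=grab('wrist');b=grab('scene')
x=cv2.resize(a['pixels'][:210,140:420,::-1],(400,300),interpolation=cv2.INTER_CUBIC)
y=cv2.resize(b['pixels'][120:285,220:355,::-1],(400,489),interpolation=cv2.INTER_CUBIC)
im=np.zeros((489,800,3),np.uint8);im[:300,:400]=x;im[:,400:]=y
cv2.imwrite('pics/end.png',im)
# knob top height from wrist depth near its predicted pixel
s=observe();M=rot(s).as_matrix();H=a['hand_eye'];K=a['mtx']
U,V=wpix(a,[.5343,.0400,.099]);print(U,V)
for dv in (-6,-3,0,3,6):
    u,v=int(U),int(V)+dv;X=u-K[0,2];Y=v-K[1,2];r=np.hypot(X,Y);z=a['depth'][v,u];t=np.tan(r/K[0,0])
    print((M@(H[:3,:3]@np.array([t*X/r*z,t*Y/r*z,z])+H[:3,3])+s['ee_pos']).round(4))
```

```text
pos [ 0.4993 -0.0718  0.3362] toolx 1.2651 tilt [ 0.001  0.    -1.   ] F [-0.1  1.  -0.2] gap 0.7 t 14.7
shift [ 0.1192 -0.0004  0.0363] spin 0.0
283.67281176216966 51.32159728468909
[0.535  0.0438 0.1007]
[0.5345 0.0421 0.0996]
[0.5339 0.0403 0.0993]
[0.5334 0.0387 0.0977]
[0.5328 0.0366 0.0988]
```

View pics/end.png

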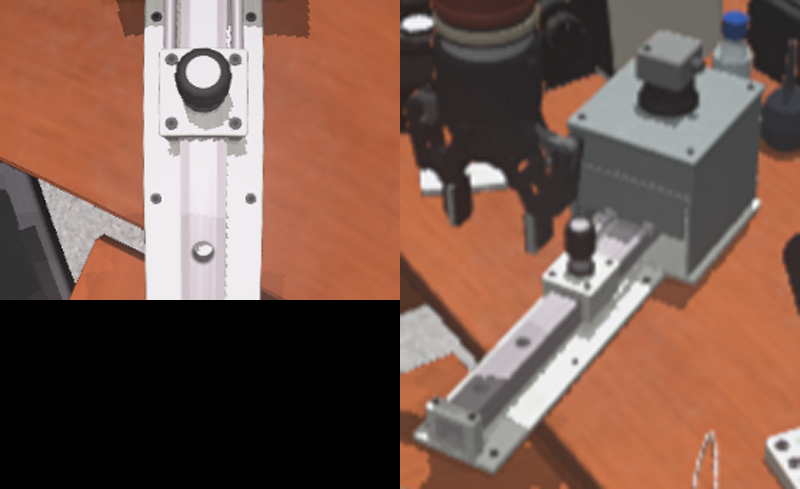

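Knob (203,78) is back at its locked height: top at 0.099 m, against 0.107 m if it were riding on the rail. The middle and outer holes are uncovered and the baffle closes the hood. Handing in.

```bash
python3 -c "
from rig import ticket
print(ticket.job_done())"
```

```text
the job is handed in; nothing more can be done
None
```

I handed the job in at about 15 s. The dish was set level in the nest, the carriage is at its end stop in the hood, and the plunger knob is back at its locked height. The dish was out of view inside the hood, so I did not see it after the slide, and the hand-in returned no verdict.

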